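# Reset the throttle valve of the bench air unit and hold it at two turns

## Task

The throttle valve of the bench air unit has lost its setting. First shut the air off by swinging the yellow lever clockwise until it stands square across the pipe, then wind the red handwheel clockwise by its upright black handle until it comes to its stop, and back it off exactly two full turns from there. Finish with the gripper still closed on the black handle, holding the wheel at that setting so that its lock nut can be tightened; leave the lever shut and do not disturb the other things on the bench.

Things in the scene. Friction and masses are not known exactly. Their poses are not given: they have to be found in the camera images.
- air_unit: fixed compressed-air unit: grey base 105 x 290 x 10 mm, brass pipe along its y axis 75 mm up. Origin: centre of the base's underside, z up. From +y to -y: inlet, ball valve with yellow lever (axis y = +90 mm), blue moisture trap with gauge (y = +28 mm, top 145 mm), throttle valve with red handwheel (axis x = 0, y = -60 mm), outlet. Only wheel and handle stand higher than 145 mm.
- shutoff (a joint): angle of the yellow lever, rad: 0 = open, lever along the pipe and pointing to the unit's +y; 1.571 = shut (stop), lever across the pipe and pointing to the unit's +x. It grows clockwise seen from above and stays where it is left; a push of about 2 N on the grip moves it.
- lever_axis (a point): point on the lever's upright turning axis, at the height of the lever's grip (114.5 mm above the bench), fixed to the air unit
- lever_grip (a point): on the centre line of the yellow grip, 72 mm from the lever's axis; the grip is a flat bar 18 mm wide, 10 mm high (109.5 to 119.5 mm above the bench) and 56 mm long, reaching from 36 to 92 mm from the axis; below it only pipe and saddle, up to 92 mm high
- wheel (a joint): angle of the red handwheel, rad: 0 = closed on its stop, grows as it opens, anticlockwise seen from above; one turn is 6.283. Starts 0.35 to 1.15 turns open, opens to 4.3 at most, stays where it is left. Turning takes about 3 N at the handle; the stop is solid. The wheel rises 1.5 mm for each turn it opens.
- wheel_hub (a point): centre of the wheel's hub top, on its upright axis, 163 mm above the bench when closed. The wheel is 105 mm over its rim; the rim's top is 155 mm above the bench when closed
- handle: upright black handle on the wheel's rim, a sleeve 18 mm in diameter and 42 mm long that turns freely on its own pin, 46 mm from the wheel's axis (a gripper holding it from above can go round without turning itself). Origin: centre of the sleeve's underside (158.3 mm above the bench when closed); z up along the sleeve
- handle_grip (a point): on the sleeve's axis at mid grip, 22 mm above the sleeve's underside and 20 mm below its top, 180 mm above the bench when the valve is closed
- stator_a: bystander: wound copper stator, 113 x 106 x 83 mm, lying flat behind the unit; origin at the centre of its underside
- stator_b: bystander: wound copper stator, 110 x 107 x 83 mm, behind the unit; origin at the centre of its underside
- bare_core: bystander: bare stator core, 106 x 106 x 47 mm, behind the unit; origin at the centre of its underside
- rotor_bell: bystander: magnet bell, open side up, 124 mm across, 44 mm high, with a small bearing lying in it, at the front of the bench right of the unit; origin at the centre of its underside
- screwdriver: bystander: red-handled screwdriver lying flat, 170 x 27 x 26 mm; origin at the middle, on the bench
- hex_key: bystander: hex key lying flat, 104 x 36 x 6 mm; origin at the middle, on the bench

How it is judged (in metres and radians):
On the way, in this order (a step that is already met when the one before it is completed fails the run):
1. the air is shut off: the yellow lever stands across the pipe (value of joint shutoff above 1.42 rad), for 0.2 s.
2. the handwheel has been closed to its stop (value of joint wheel below 0.06 rad), for 0.2 s.
At the end, for the whole second after the job is handed in: The wheel stands two full turns (12.566 rad) open from its stop, within 0.2 rad (11 degrees), at rest, with the gripper closed on the black handle (contact force over 2 N, grasp point within 30 mm of the middle of the grip), and the yellow lever is still across the pipe (at least 1.42 rad) (value of joint wheel between 12.366 and 12.766 rad and velocity of joint wheel between -0.1 and 0.1 rad/s and value of joint shutoff above 1.42 rad and contact force between the fingers and handle above 2 N and distance between the grasp point and handle_grip below 0.03 m); the arm keeps its last pose, push and grip.
It fails at once if a bystander is shoved out of its place (over 20 mm) (distance of any of stator_a, stator_b, bare_core, rotor_bell, screwdriver, hex_key from where it was at the start of the episode above 0.02 m).
It also fails if it takes over 70 s, if anything falls off the work surface, if the arm or the gripper's body presses on something with over 40 N, if the wrist force passes 120 N, or if a joint passes its speed limit or range.

## Robot

A 6-joint arm with a two-finger parallel gripper is mounted at the origin on a cart in front of the work surface, level with it; the furniture and walls round the work are solid. World frame = base frame: x ahead of the robot, y to its left, z up, the work surface at z = 0. Lengths are in m, angles in degrees, forces in N, time in s.
With the tool pointing down it reaches from about 0.375 to 0.9 m from the base axis. Payload 3.1 kg.
Tool frame: the origin (TCP) lies between the finger pads; the fingertips stand bot.tip_extent ahead of it and the grasp point (between the pads) lies 2 mm behind it (bot.tip_extent is the distance from the TCP to the fingertips, in m); z points along the fingers, y is the direction in which the jaws open and shut (so a half turn about z gives the same grasp; the last joint's range is limited). The gripper opens to 87 mm and grips with 3 to 60 N. Pads are 19 mm wide; open, the fingers measure 117 mm over their backs; the gripper's body (75 mm by 190 mm) begins 51 mm behind the grasp point.
Start: joints at [53.085, 30.224, 82.088, -0, 67.689, -10.227], TCP at [0.281, 0.558, 0.24] pointing down, gripper open.
Joint ranges: [-176.69, 176.69], [-43.24, 126.21], [12.49, 139.97], [-82, 262], [0, 151.66], [-163.58, 163.58]. Speed limits (degrees/s): [159.86, 159.86, 180, 180, 180, 180].

## Interface

Orientations are given as a 3x3 rotation matrix whose columns are the frame's x, y, z axes.
In Python, from rig import bot, imaging, recognise, masks_of, mark_of gives the robot as it stands.
- The arm moves only by the tool send_rows, never from a script. Its argument "plan" is a list that holds one entry, the list of rows, each a list of 5 numbers: the shift along the world's x, y, z normalised to -1 to 1, where 1 is 0.03 m, then the turn about the world's z normalised to -1 to 1, where 1 is 0.1 rad, then the closure, from -1 (fully open) to 1 (shut). A call has 1 to 20 rows; each row shifts and turns the commanded pose from where the row before left it; what a row does not reach is not made up. A row lasts 1/10 s, in which the tool goes at most 50 mm and 8.59 degrees, less where a joint would pass 70% of its speed; a pose out of reach is approached as far as the arm can. A call with a number of a shift or a turn outside -1 to 1 is refused whole. A call with a gripper value outside its range is refused whole. The fingers move at their own pace and stop on an object; the grip force is fixed at half the most. Time passes only in rows, so rows that do not move let the fingers close. It gives the time, the measured TCP pose, the force and the opening at its end, in the units of the state.
- bot.read_state(): the state, without advancing time (a new reading comes with each control period).
- imaging.capture(name): name is "side" or "top"; returns a dict with "img" (480x640x3 uint8, blue, green, red), "mtx" (3x3 intrinsics, pixels), "distortion" ([k1, k2, p1, p2, k3] as OpenCV has them; the pictures are not rectified), "pose" (4x4, takes a point from camera to world coordinates). Camera axes: x right, y down, z forward; pixel columns grow to the right and rows downward; lengths in m; the calibration is good to about 2 mm. A picture is of the moment at which its call begins. There is no depth.
- bot.hand_in(): hands the job in, once; it reports no verdict.
Trained networks look in the newest picture that a camera, given by its name, has taken for a name from the list of things; names that differ only in an ending like _2 or _b are one class to them, and where a whole thing is asked for, a point or a joint stands for the part that bears it (a point fixed in the world has none). Each returns a list of dicts, best first, with "conf" (0 to 1); they miss things now and then, are a little off and sometimes report something else, mostly with a low value. They report only what shows in the picture. A call takes as long as a camera call.
- recognise(camera, target): "at" ([x, y, z] in m, in world coordinates, good to about 4 mm: the middle of the surface that is visible of it).
- masks_of(camera, target): "region" (480x640 bool, what is visible of it).
- mark_of(camera, target): "at" ([x, y, z] in m, in world coordinates, good to about 4 mm: a listed point, or the origin of a listed thing).
The state is a dict: "time_s": time; "joint_positions": joint angles; "qvel": joint speeds; "tau": joint torques, N m; "position": TCP position; "tcp_rot": TCP orientation; "force": force on the tool from outside, world axes, zero at the start; "moment": the same for the moment, N m; "opening": opening from 0.0 (shut) to 1.0 (fully open).
Only numpy, scipy, OpenCV 4.12 (cv2) and the standard library are available. Lean on these libraries where they do the work, as an engineer would, in place of code of your own. Each camera call takes 0.05 s, during which the arm holds its last target.

## Working session

There is one attempt and no reset: what is moved stays moved. The work goes in short steps, Python scripts to look and compute and a tool call to move; the robot and the scene stay as the last step left them, time stands still between calls to the robot, and variables do not carry over. Pictures are saved under pics/ and viewed, and the job is handed in when it is done.

Besides the shell and the picture viewer there is one more tool, called as name(argument=value, ...) on one line, values as JSON. send_rows: Moves the arm, as the interface text tells. Its arguments: {"type":"object","properties":{"plan":{"type":"array"}},"required":["plan"]}

```bash
mkdir -p pics; ls; python3 - <<'E'
from rig import bot, imaging, recognise, masks_of, mark_of
import cv2
s=bot.read_state(); print(s['time_s'],s['position'],s['tcp_rot'],s['opening'],s['force'],bot.tip_extent)
for c in ['side','top']:
    d=imaging.capture(c); cv2.imwrite(f'pics/{c}0.png',d['img']); print(c,d['pose'])
    for t in ['lever_axis','lever_grip','wheel_hub','handle_grip','handle','air_unit','rotor_bell','screwdriver','hex_key','stator_a','bare_core']:
        print(c,t,[(x['at'],x['conf']) for x in mark_of(c,t)][:3])
E
```

```text
pics
0.0 [0.28027497 0.55787979 0.23858589] [[-8.93472354e-01  4.49116459e-01 -1.24882578e-03]
 [ 4.49118051e-01  8.93470840e-01 -1.68346635e-03]
 [ 3.59716974e-04 -2.06500085e-03 -9.99997803e-01]] 0.9992718367000505 [ 0.52831337 -0.51464068  0.648815  ] 0.017
side [[ 0.95055271 -0.24976753  0.18456904  0.35197496]
 [-0.31050533 -0.77581045  0.54927641 -0.74034035]
 [ 0.00599918 -0.57942585 -0.81500288  1.23238684]
 [ 0.          0.          0.          1.        ]]
side lever_axis [([0.7314, 0.2508, -0.0004], 0.73), ([0.5337, 0.3046, 0.1182], 0.66), ([0.5563, 0.374, 0.1161], 0.55)]
side lever_grip [([0.5578, 0.1327, 0.1565], 0.66), ([0.5594, 0.3704, 0.1192], 0.5)]
side wheel_hub [([0.5148, 0.1561, 0.1633], 0.69)]
side handle_grip [([0.5535, 0.1371, 0.1829], 0.59), ([0.558, 0.1325, 0.1583], 0.37)]
side handle [([0.5568, 0.1315, 0.1563], 0.63)]
side air_unit [([0.524, 0.2135, -0.0031], 0.8)]
side rotor_bell [([0.3995, -0.1935, -0.0022], 0.76), ([0.5571, 0.1324, 0.157], 0.53)]
side screwdriver [([0.4118, -0.3957, -0.0008], 0.89)]
side hex_key [([0.4072, -0.062, 0.0], 0.53), ([0.558, 0.
[... 306 characters left out ...]
383]
 [ 0.          0.          0.          1.        ]]
top lever_axis [([0.5346, 0.3027, 0.1137], 0.72)]
top lever_grip [([0.5548, 0.3699, 0.1134], 0.64)]
top wheel_hub [([0.5131, 0.1535, 0.1641], 0.68)]
top handle_grip [([0.5551, 0.1366, 0.1833], 0.59)]
top handle [([0.5564, 0.1359, 0.162], 0.52)]
top air_unit [([0.5234, 0.2172, -0.0026], 0.92), ([0.5532, 0.3712, 0.1129], 0.3)]
top rotor_bell [([0.3987, -0.1998, -0.0022], 0.96)]
top screwdriver [([0.4043, -0.3973, 0.0033], 0.5)]
top hex_key [([0.4029, -0.0623, -0.002], 0.55)]
top stator_a [([0.7302, 0.2524, 0.0045], 0.67), ([0.7245, 0.1311, 0.0034], 0.57)]
top bare_core [([0.8013, 0.0004, -0.0017], 0.75), ([0.7272, 0.2487, 0.0011], 0.45)]
```

View pics/side0.png

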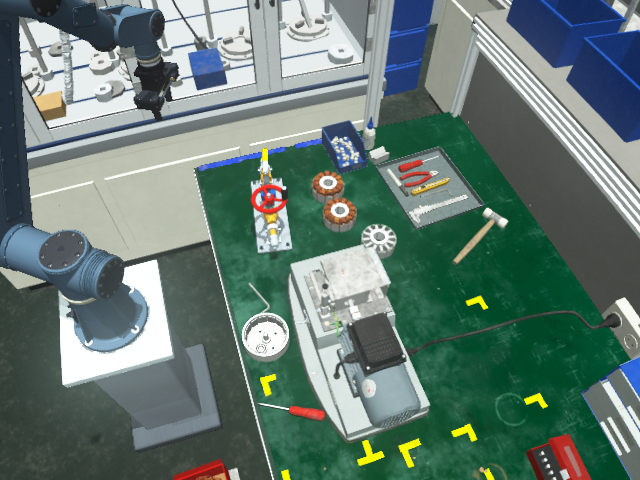

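View pics/top0.png

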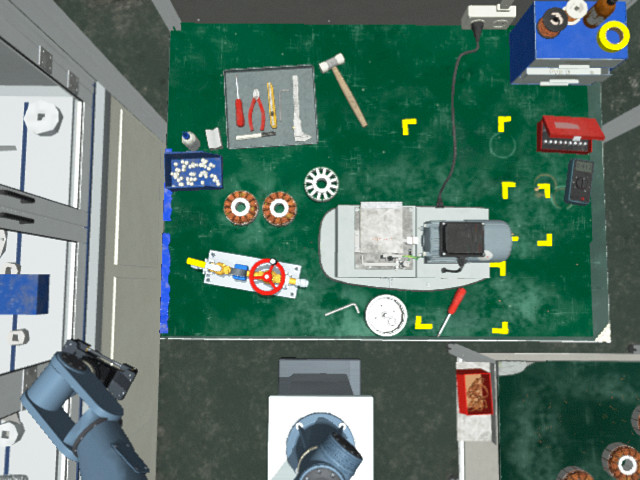

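The unit stands about 7.6° clockwise and the lever is about 10° into its swing. In the top picture the lever is at (197,263), the wheel at (267,277) and the handle at (272,262). Next I move beside the lever with the fingers closed.

send_rows(plan=[[[0.75, -0.58, 0, 0, 1], [0.75, -0.58, 0, 0, 1], [0.75, -0.58, 0, 0, 1], [0.75, -0.58, 0, 0, 1], [0.75, -0.58, 0, 0, 1], [0.75, -0.58, 0, 0, 1], [0.75, -0.58, 0, 0, 1], [0.75, -0.58, 0, 0, 1], [0.75, -0.58, 0, 0, 1], [0.6, -0.5, 0, 0, 1], [0, 0, -0.8, 0, 1], [0, 0, -0.8, 0, 1], [0, 0, -0.8, 0, 1], [0, 0, -0.6, 0, 1], [0, 0, 0, 0, 1], [0, 0, 0, 0, 1]]])

```text
time_s: 2.8
position: [0.5013, 0.3869, 0.1496]
tcp_rot: [[-0.893, 0.449, -0.0], [0.449, 0.893, -0.0], [0.0, -0.0, -1.0]]
force: [-0.6, 0.1, 1.3]
opening: 0.012
```

send_rows(plan=[[[0, 0, -0.5, 0, 1], [0, 0, -0.5, 0, 1], [0, 0, 0, 0, 1]]])

```text
time_s: 3.1
position: [0.4996, 0.386, 0.1172]
tcp_rot: [[-0.893, 0.449, -0.004], [0.449, 0.893, -0.002], [0.003, -0.004, -1.0]]
force: [1.1, -0.0, -0.3]
opening: 0.006
```

```bash
python3 - <<'E'
from rig import *
import cv2
from rig import bot,imaging
d=imaging.capture('side'); cv2.imwrite('pics/s1.png',cv2.resize(d['img'][100:300,180:420],None,fx=3,fy=3))
d=imaging.capture('top'); cv2.imwrite('pics/t1.png',cv2.resize(d['img'][180:340,130:330],None,fx=4,fy=3.75))
print(bot.read_state()['position'],bot.read_state()['force'])
E
```

```text
[0.50076753 0.38663407 0.11886934] [ 0.10076309  0.42336961 -0.59718402]
```

View pics/s1.png

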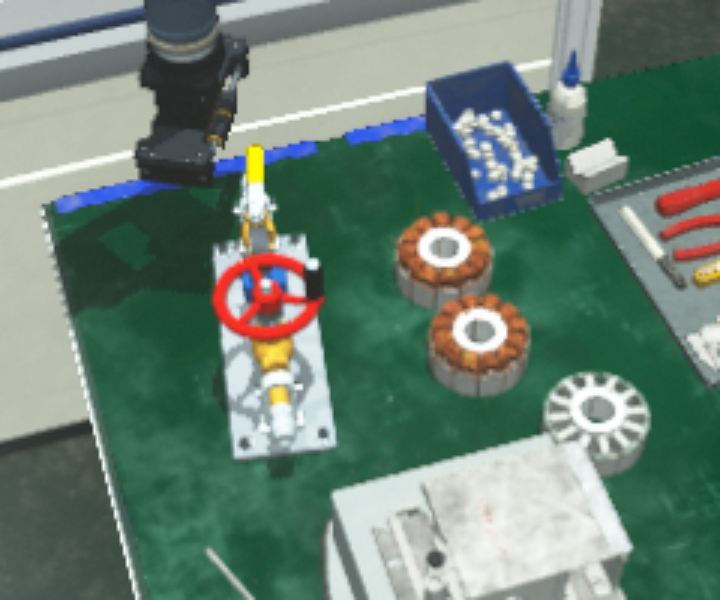

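View pics/t1.png

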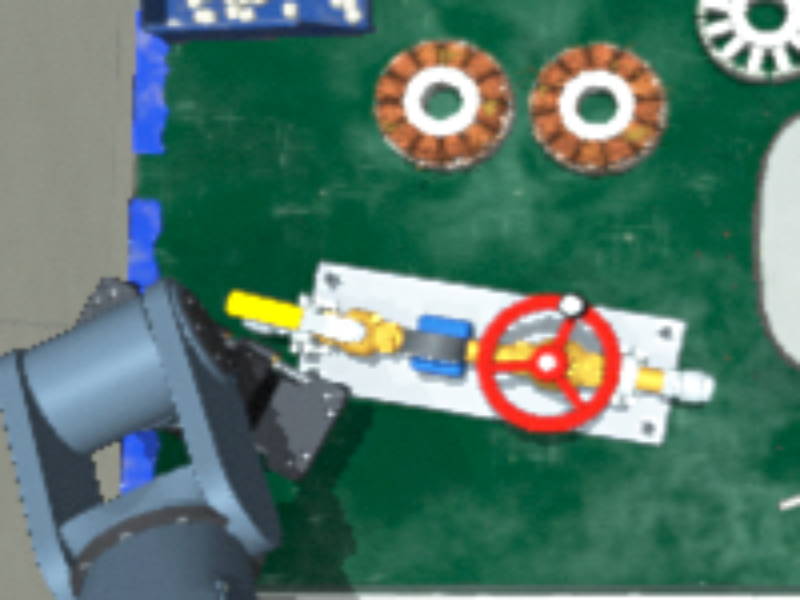

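```bash
python3 - <<'E'
import numpy as np
A=np.array([.534,.3037]);p=np.array([.5007,.3865])
for t in [10,18]+list(range(26,92,8)):
    r=np.radians(t);q=A+.068*np.array([np.sin(r),np.cos(r)])-.025*np.array([np.cos(r),-np.sin(r)])
    print(t,q.round(4),((q-p)/.03).round(2));p=q.copy()
E
```

```text
10 [0.5212 0.375 ] [ 0.68 -0.38]
18 [0.5312 0.3761] [0.33 0.04]
26 [0.5413 0.3758] [ 0.34 -0.01]
34 [0.5513 0.3741] [ 0.33 -0.06]
42 [0.5609 0.371 ] [ 0.32 -0.1 ]
50 [0.57   0.3666] [ 0.3  -0.15]
58 [0.5784 0.3609] [ 0.28 -0.19]
66 [0.586  0.3542] [ 0.25 -0.22]
74 [0.5925 0.3465] [ 0.22 -0.26]
82 [0.5979 0.3379] [ 0.18 -0.29]
90 [0.602  0.3287] [ 0.14 -0.31]
```

send_rows(plan=[[[0.34, -0.19, 0, 0, 1], [0.34, -0.19, 0, 0, 1], [0.33, 0.04, 0, 0, 1], [0.34, -0.01, 0, 0, 1], [0.33, -0.06, 0, 0, 1], [0.32, -0.1, 0, 0, 1], [0.3, -0.15, 0, 0, 1], [0.28, -0.19, 0, 0, 1], [0.25, -0.22, 0, 0, 1], [0.22, -0.26, 0, 0, 1], [0.18, -0.29, 0, 0, 1]]])

```text
time_s: 4.3
position: [0.5989, 0.3378, 0.1197]
tcp_rot: [[-0.893, 0.449, 0.001], [0.449, 0.893, 0.001], [-0.0, 0.001, -1.0]]
force: [-1.7, 1.3, -0.4]
opening: 0.007
```

```bash
python3 - <<'E'
from rig import bot,imaging,mark_of
import cv2
d=imaging.capture('side'); cv2.imwrite('pics/s2.png',cv2.resize(d['img'][100:300,180:420],None,fx=3,fy=3))
print(mark_of('side','lever_grip'),mark_of('side','lever_axis'))
d=imaging.capture('top'); print(mark_of('top','lever_grip'))
s=bot.read_state();print(s['position'],s['force'])
E
```

```text
[{'at': [0.6117, 0.3161, 0.1146], 'conf': 0.4}] [{'at': [0.5362, 0.3055, 0.118], 'conf': 0.66}, {'at': [0.733, 0.1303, 0.0012], 'conf': 0.27}]
[]
[0.59879798 0.33792684 0.11990644] [-0.09224883  0.30081789 -0.97571689]
```

View pics/s2.png

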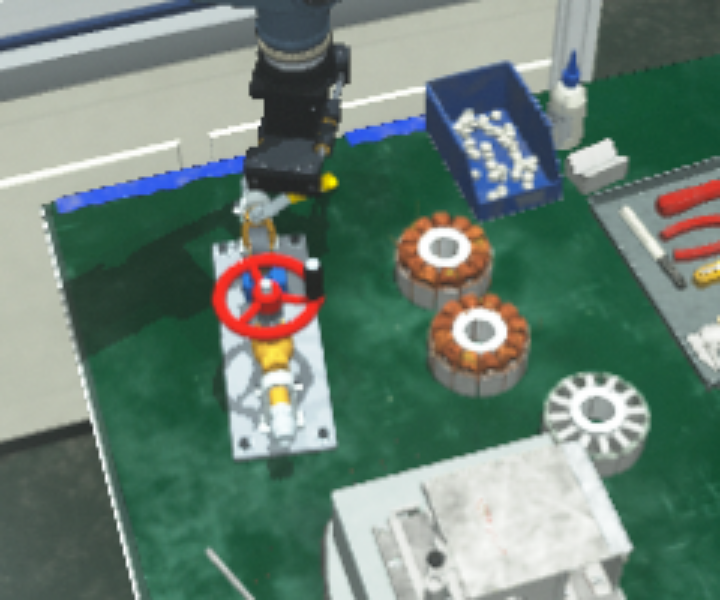

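The lever has followed: it now points away from the robot, at (300,190) in the crop. I push on towards its stop.

send_rows(plan=[[[0.14, -0.31, 0, 0, 1], [0.05, -0.2, 0, 0, 1], [0.0, -0.1, 0, 0, 1], [0, 0, 0, 0, 1]]])

```text
time_s: 4.95
position: [0.6041, 0.3191, 0.1196]
tcp_rot: [[-0.893, 0.45, 0.0], [0.45, 0.893, -0.0], [-0.001, -0.0, -1.0]]
force: [0.8, -1.2, 0.8]
opening: 0.006
```

send_rows(plan=[[[0, -0.1, 0, 0, 1], [0, -0.1, 0, 0, 1], [0, 0, 0, 0, 1]]])

```text
time_s: 5.25
position: [0.604, 0.314, 0.1197]
tcp_rot: [[-0.893, 0.449, 0.001], [0.449, 0.893, 0.001], [-0.0, 0.001, -1.0]]
force: [0.9, 1.1, 0.3]
opening: 0.004
```

send_rows(plan=[[[0, -0.1, 0, 0, 1], [0, 0, 0, 0, 1]]])

```text
time_s: 5.45
position: [0.6041, 0.3135, 0.1198]
tcp_rot: [[-0.893, 0.45, 0.002], [0.45, 0.893, 0.005], [0.001, 0.006, -1.0]]
force: [0.1, 8.5, -1.3]
opening: 0.001
```

send_rows(plan=[[[0, -0.1, 0, 0, 1], [0, 0, 0, 0, 1]]])

```text
time_s: 5.65
position: [0.6041, 0.3132, 0.1199]
tcp_rot: [[-0.893, 0.45, 0.003], [0.45, 0.893, 0.01], [0.002, 0.01, -1.0]]
force: [0.9, 14.5, -2.3]
opening: 0.005
```

```bash
python3 - <<'E'
from rig import bot,imaging,mark_of
import cv2
d=imaging.capture('side'); cv2.imwrite('pics/s3.png',cv2.resize(d['img'][120:220,200:340],None,fx=5,fy=5))
print(mark_of('side','lever_grip'))
s=bot.read_state();print(s['position'],s['force'])
E
```

```text
[{'at': [0.61, 0.2905, 0.1149], 'conf': 0.56}]
[0.60402815 0.31321049 0.11987145] [ 0.3904547  13.1050477  -2.14225855]
```

View pics/s3.png

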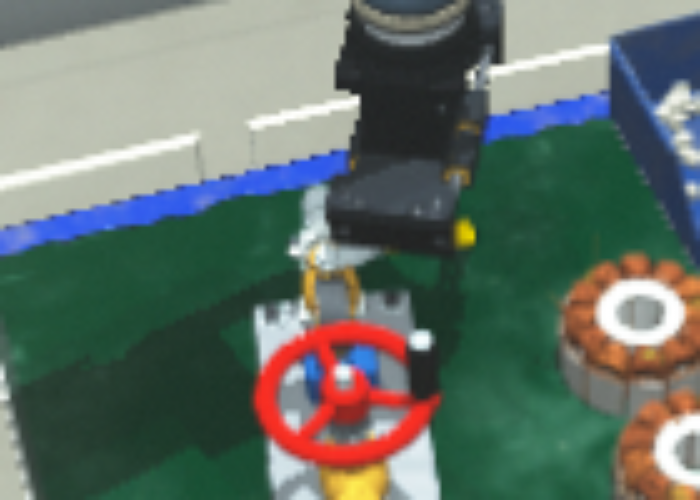

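The lever is at its stop: 13 N of push with no further movement, and it stands across the pipe. I lift clear and go above the handle with the jaws half open.

send_rows(plan=[[[0, 0.3, 0, 0, 1], [0, 0, 1, 0, 1], [0, 0, 1, 0, 1], [0, 0, 1, 0, 1], [0, 0, 1, 0, 0.3], [0, 0, 0, 0, 0.3]]])

```text
time_s: 6.35
position: [0.6065, 0.3172, 0.245]
tcp_rot: [[-0.893, 0.449, 0.01], [0.449, 0.893, 0.002], [-0.008, 0.006, -1.0]]
force: [1.1, 0.5, 1.1]
opening: 0.107
```

send_rows(plan=[[[-0.2, -0.6, 0, 0, 0.3], [-0.2, -0.8, 0, 0, 0.3], [-0.2, -0.8, 0, 0, 0.3], [-0.2, -0.8, 0, 0, 0.3], [-0.2, -0.8, 0, 0, 0.3], [-0.2, -0.8, 0, 0, 0.3], [-0.2, -0.8, 0, 0, 0.3], [-0.2, -0.6, 0, 0, 0.3], [0, 0, 0, 0, 0.3]]])

```text
time_s: 7.25
position: [0.5542, 0.1344, 0.2384]
tcp_rot: [[-0.892, 0.451, -0.004], [0.451, 0.892, -0.002], [0.002, -0.003, -1.0]]
force: [0.6, 0.2, 0.0]
opening: 0.354
```

```bash
python3 - <<'E'
from rig import bot,imaging,mark_of
import cv2
for c in ['side','top']:
    d=imaging.capture(c); cv2.imwrite(f'pics/{c}4.png',cv2.resize(d['img'][120:280,180:380] if c=='side' else d['img'][220:320,180:320],None,fx=4,fy=3.75))
    for t in ['lever_grip','handle','handle_grip','wheel_hub']: print(c,t,[(x['at'],x['conf']) for x in mark_of(c,t)])
s=bot.read_state();print(s['position'],s['force'],s['opening'])
E
```

```text
side lever_grip []
side handle [([0.5571, 0.1325, 0.1602], 0.54)]
side handle_grip [([0.5568, 0.1378, 0.1832], 0.37)]
side wheel_hub [([0.5127, 0.1517, 0.1652], 0.57), ([0.555, 0.1365, 0.1858], 0.45)]
top lever_grip [([0.6089, 0.2875, 0.1143], 0.49)]
top handle []
top handle_grip []
top wheel_hub [([0.5142, 0.1534, 0.162], 0.83)]
[0.55580645 0.13742933 0.23948759] [-0.63398288 -1.36302108 -0.42197426] 0.3467896577517178
```

View pics/side4.png

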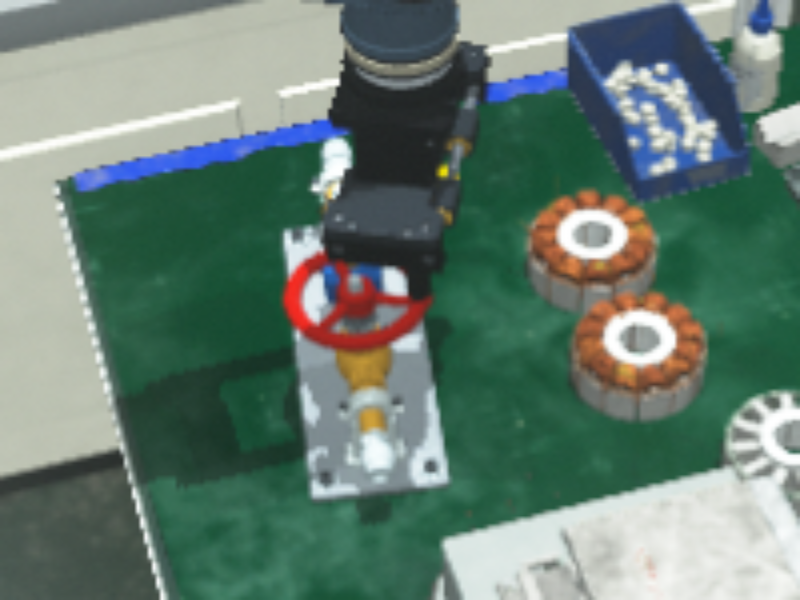

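The tool stands over the handle, at about (425,280) in the crop. I open a little wider, go down and close.

send_rows(plan=[[[0, 0, 0, 0, -0.1], [0, 0, 0, 0, -0.1], [0, 0, -0.37, 0, -0.1], [0, 0, -0.37, 0, -0.1], [0, 0, -0.37, 0, -0.1], [0, 0, -0.37, 0, -0.1], [0, 0, -0.37, 0, -0.1], [0, 0, 0, 0, -0.1]]])

```text
time_s: 8.55
position: [0.5544, 0.1368, 0.1818]
tcp_rot: [[-0.893, 0.449, -0.004], [0.449, 0.893, -0.0], [0.004, -0.002, -1.0]]
force: [0.1, 0.9, 0.5]
opening: 0.549
```

send_rows(plan=[[[0, 0, 0, 0, 1], [0, 0, 0, 0, 1], [0, 0, 0, 0, 1], [0, 0, 0, 0, 1], [0, 0, 0, 0, 1], [0, 0, 0, 0, 1]]])

```text
time_s: 9.15
position: [0.5559, 0.1368, 0.1844]
tcp_rot: [[-0.894, 0.449, 0.001], [0.449, 0.894, -0.0], [-0.001, 0.0, -1.0]]
force: [-0.3, -0.4, 1.3]
opening: 0.191
```

```bash
python3 - <<'E'
from rig import bot,imaging,mark_of
import cv2
for c in ['side']:
    d=imaging.capture(c); cv2.imwrite(f'pics/{c}5.png',cv2.resize(d['img'][120:280,180:380],None,fx=4,fy=3.75))
    for t in ['handle','handle_grip','wheel_hub']: print(c,t,[(x['at'],x['conf']) for x in mark_of(c,t)])
s=bot.read_state();print(s['position'],s['force'],s['opening'])
E
```

```text
side handle []
side handle_grip [([0.4061, -0.0627, 0.0003], 0.59), ([0.5271, 0.213, -0.0025], 0.3)]
side wheel_hub [([0.5121, 0.1548, 0.1638], 0.65)]
[0.55599391 0.13674589 0.18435605] [-1.3168787  -1.30577874  1.93731855] 0.1976884205334088
```

View pics/side5.png

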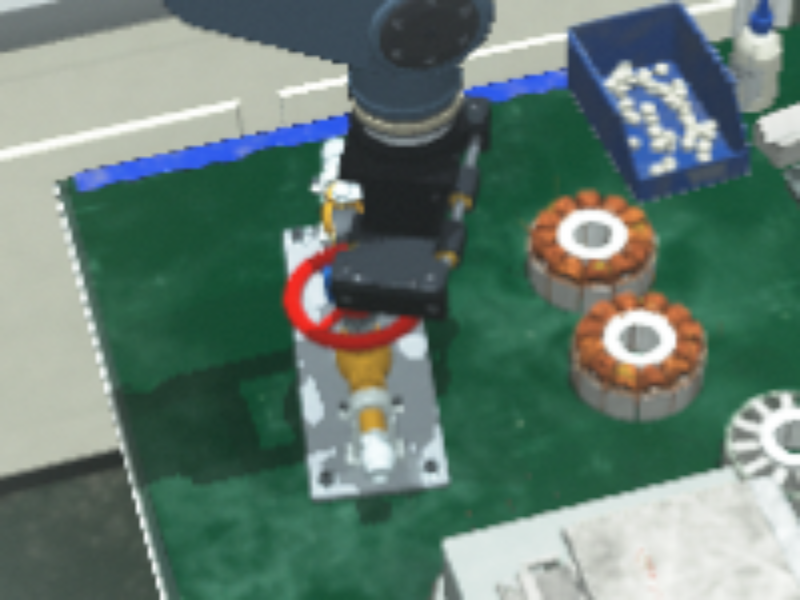

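```bash
cat > orb.py <<'E'
import numpy as np,sys
def orb(C,r,a0,a1,n,p=None):
    a=np.radians(np.linspace(a0,a1,n+1)); q=np.c_[C[0]+r*np.cos(a),C[1]+r*np.sin(a)]
    if p is not None:q[0]=p
    d=np.diff(q,axis=0)/.03
    print([[round(float(x),3),round(float(y),3)] for x,y in d], q[-1].round(4))
E
python3 - <<'E'
from orb import orb
orb((.5134,.1539),.046,-22,-112,6)
E
```

```text
[[-0.197, -0.348], [-0.281, -0.286], [-0.345, -0.203], [-0.386, -0.107], [-0.4, -0.003], [-0.388, 0.1]] [0.4962 0.1112]
```

send_rows(plan=[[[-0.197, -0.348, -0.002, 0, 1], [-0.281, -0.286, -0.002, 0, 1], [-0.345, -0.203, -0.002, 0, 1], [0, 0, 0, 0, 1]]])

```text
time_s: 9.75
position: [0.5281, 0.1115, 0.1839]
tcp_rot: [[-0.893, 0.45, -0.004], [0.45, 0.893, 0.001], [0.004, -0.001, -1.0]]
force: [-3.3, 2.5, 4.0]
opening: 0.2
```

send_rows(plan=[[[-0.386, -0.107, -0.002, 0, 1], [-0.4, -0.003, -0.002, 0, 1], [-0.388, 0.1, -0.002, 0, 1], [0, 0, 0, 0, 1]]])

```text
time_s: 10.15
position: [0.4959, 0.1128, 0.1839]
tcp_rot: [[-0.893, 0.45, 0.003], [0.45, 0.893, 0.003], [-0.001, 0.004, -1.0]]
force: [2.7, 6.8, -0.8]
opening: 0.194
```

```bash
python3 - <<'E'
from rig import bot
from orb import orb
s=bot.read_state();print(s['time_s'],s['position'],s['force'],s['opening'])
orb((.5134,.1539),.046,-112,-202,6)
orb((.5134,.1539),.046,-202,-382,12)
E
```

```text
10.15 [0.49594651 0.11283969 0.18389703] [ 2.67365494  6.83066921 -0.78551716] 0.19381015024092912
[[-0.348, 0.197], [-0.286, 0.281], [-0.203, 0.345], [-0.107, 0.386], [-0.003, 0.4], [0.1, 0.388]] [0.4707 0.1711]
[[0.197, 0.348], [0.281, 0.286], [0.345, 0.203], [0.386, 0.107], [0.4, 0.003], [0.388, -0.1], [0.348, -0.197], [0.286, -0.281], [0.203, -0.345], [0.107, -0.386], [0.003, -0.4], [-0.1, -0.388]] [0.5561 0.1367]
```

send_rows(plan=[[[-0.34, 0.22, -0.002, 0, 1], [-0.286, 0.29, -0.002, 0, 1], [0, 0, 0, 0, 1]]])

```text
time_s: 10.45
position: [0.477, 0.1278, 0.1839]
tcp_rot: [[-0.894, 0.449, 0.002], [0.449, 0.894, 0.001], [-0.002, 0.002, -1.0]]
force: [2.4, 4.1, 0.7]
opening: 0.197
```

send_rows(plan=[[[-0.203, 0.345, -0.002, 0, 1], [-0.107, 0.386, -0.002, 0, 1], [0, 0, 0, 0, 1]]])

```text
time_s: 10.75
position: [0.468, 0.1503, 0.1837]
tcp_rot: [[-0.894, 0.448, 0.002], [0.448, 0.894, 0.001], [-0.001, 0.001, -1.0]]
force: [3.9, 2.5, 1.1]
opening: 0.197
```

send_rows(plan=[[[-0.003, 0.4, -0.002, 0, 1], [0.1, 0.388, -0.002, 0, 1], [0, 0, 0, 0, 1]]])

```text
time_s: 11.05
position: [0.4712, 0.1737, 0.1834]
tcp_rot: [[-0.894, 0.448, 0.001], [0.448, 0.894, 0.0], [-0.001, 0.001, -1.0]]
force: [4.0, 0.2, 2.3]
opening: 0.2
```

send_rows(plan=[[[0.197, 0.348, -0.002, 0, 1], [0.281, 0.286, -0.002, 0, 1], [0, 0, 0, 0, 1]]])

```text
time_s: 11.35
position: [0.4854, 0.1922, 0.1832]
tcp_rot: [[-0.894, 0.449, -0.0], [0.449, 0.894, 0.0], [0.001, 0.0, -1.0]]
force: [1.3, 0.1, 4.3]
opening: 0.199
```

send_rows(plan=[[[0.345, 0.203, -0.002, 0, 1], [0.386, 0.107, -0.002, 0, 1], [0, 0, 0, 0, 1]]])

```text
time_s: 11.65
position: [0.507, 0.2014, 0.1831]
tcp_rot: [[-0.893, 0.45, -0.002], [0.45, 0.893, 0.001], [0.002, 0.0, -1.0]]
force: [0.9, -0.5, 4.9]
opening: 0.196
```

send_rows(plan=[[[0.4, 0.003, -0.002, 0, 1], [0.388, -0.1, -0.002, 0, 1], [0, 0, 0, 0, 1]]])

```text
time_s: 11.95
position: [0.5308, 0.1987, 0.1831]
tcp_rot: [[-0.893, 0.45, -0.001], [0.45, 0.893, 0.002], [0.002, 0.001, -1.0]]
force: [2.4, 1.1, 6.6]
opening: 0.196
```

send_rows(plan=[[[0.348, -0.197, 0, 0, 1], [0.286, -0.281, 0, 0, 1], [0, 0, 0, 0, 1]]])

```text
time_s: 12.25
position: [0.5504, 0.1838, 0.183]
tcp_rot: [[-0.893, 0.45, 0.001], [0.45, 0.893, 0.002], [0.0, 0.002, -1.0]]
force: [2.1, 2.1, 4.0]
opening: 0.196
```

send_rows(plan=[[[0.203, -0.345, 0, 0, 1], [0.107, -0.386, 0, 0, 1], [0, 0, 0, 0, 1]]])

```text
time_s: 12.55
position: [0.5596, 0.1607, 0.183]
tcp_rot: [[-0.893, 0.45, 0.001], [0.45, 0.893, -0.0], [-0.001, 0.0, -1.0]]
force: [3.5, 0.0, 3.4]
opening: 0.197
```

```bash
python3 - <<'E'
from rig import bot
import numpy as np
from scipy.optimize import least_squares
s=bot.read_state();print(s['time_s'],s['position'],s['force'],s['opening'])
P=np.array([[.556,.1367],[.5281,.1115],[.4959,.1128],[.477,.1278],[.468,.1503],[.4712,.1737],[.4854,.1922],[.507,.2014],[.5308,.1987]])
f=least_squares(lambda v:np.hypot(*(P-v[:2]).T)-v[2],[.513,.154,.046]);print(f.x,f.fun)
p=s['position'];print(np.degrees(np.arctan2(p[1]-f.x[1],p[0]-f.x[0])))
E
```

```text
12.55 [0.55961162 0.16071845 0.18303234] [3.51406072 0.02448672 3.38985344] 0.19696297258563814
[0.51386216 0.15561687 0.04628922] [-9.99927308e-05  6.82368665e-05  1.42701687e-04 -1.09169648e-04
 -1.19892308e-04  4.71523131e-05  6.18284444e-05  5.31259615e-06
  3.82278038e-06]
6.3628419615109095
```

```bash
python3 - <<'E'
from orb import orb
orb((.5139,.1556),.0463,6.4,-89.6,12)
E
```

```text
[[0.009, -0.215], [-0.021, -0.214], [-0.051, -0.209], [-0.079, -0.2], [-0.106, -0.187], [-0.131, -0.171], [-0.154, -0.151], [-0.173, -0.128], [-0.189, -0.102], [-0.202, -0.075], [-0.21, -0.046], [-0.215, -0.017]] [0.5142 0.1093]
```

send_rows(plan=[[[0.009, -0.215, 0, 0, 1], [-0.021, -0.214, 0, 0, 1], [0, 0, 0, 0, 1]]])

```text
time_s: 12.85
position: [0.5591, 0.148, 0.1831]
tcp_rot: [[-0.893, 0.45, 0.002], [0.45, 0.893, -0.0], [-0.001, 0.001, -1.0]]
force: [4.4, 1.3, 1.4]
opening: 0.198
```

send_rows(plan=[[[-0.051, -0.209, 0, 0, 1], [-0.079, -0.2, 0, 0, 1], [0, 0, 0, 0, 1]]])

```text
time_s: 13.15
position: [0.558, 0.144, 0.1837]
tcp_rot: [[-0.891, 0.454, 0.01], [0.454, 0.891, 0.017], [-0.001, 0.02, -1.0]]
force: [10.4, 24.6, -2.8]
opening: 0.202
```

send_rows(plan=[[[-0.106, -0.187, 0, 0, 1], [0, 0, 0, 0, 1]]])

```text
time_s: 13.35
position: [0.5572, 0.1421, 0.1842]
tcp_rot: [[-0.89, 0.456, 0.016], [0.456, 0.89, 0.024], [-0.004, 0.029, -1.0]]
force: [14.3, 34.5, -5.2]
opening: 0.199
```

The wheel is at its stop: 37 N of resistance after about 0.96 turn. I relax the push in steps and read the unloaded stop angle.

send_rows(plan=[[[0.106, 0.187, 0, 0, 1], [0, 0, 0, 0, 1]]])

```text
time_s: 13.55
position: [0.5582, 0.1443, 0.1838]
tcp_rot: [[-0.892, 0.452, 0.01], [0.452, 0.892, 0.014], [-0.002, 0.017, -1.0]]
force: [10.4, 22.1, -0.4]
opening: 0.196
```

send_rows(plan=[[[0.04, 0.1, 0, 0, 1], [0, 0, 0, 0, 1]]])

```text
time_s: 13.75
position: [0.5584, 0.1452, 0.1836]
tcp_rot: [[-0.893, 0.451, 0.007], [0.451, 0.893, 0.011], [-0.002, 0.013, -1.0]]
force: [8.7, 17.2, 0.3]
opening: 0.199
```

send_rows(plan=[[[0.04, 0.1, 0, 0, 1], [0, 0, 0, 0, 1]]])

```text
time_s: 13.95
position: [0.5587, 0.1461, 0.1835]
tcp_rot: [[-0.893, 0.45, 0.005], [0.45, 0.893, 0.006], [-0.001, 0.008, -1.0]]
force: [6.7, 11.1, 2.3]
opening: 0.195
```

send_rows(plan=[[[0.03, 0.1, 0, 0, 1], [0, 0, 0, 0, 1]]])

```text
time_s: 14.15
position: [0.559, 0.147, 0.1834]
tcp_rot: [[-0.894, 0.449, 0.003], [0.449, 0.894, 0.002], [-0.002, 0.003, -1.0]]
force: [5.4, 4.9, 2.7]
opening: 0.195
```

```bash
python3 - <<'E'
from orb import orb
orb((.5139,.1556),.0463,-10,80,6)
orb((.5139,.1556),.0463,80,170,6)
E
```

```text
[[0.018, 0.403], [-0.087, 0.393], [-0.186, 0.357], [-0.272, 0.297], [-0.34, 0.216], [-0.384, 0.121]] [0.5219 0.2012]
[[-0.403, 0.018], [-0.393, -0.087], [-0.357, -0.186], [-0.297, -0.272], [-0.216, -0.34], [-0.121, -0.384]] [0.4683 0.1636]
```

send_rows(plan=[[[0.018, 0.403, 0.002, 0, 1], [-0.087, 0.393, 0.002, 0, 1], [-0.186, 0.357, 0.002, 0, 1], [-0.272, 0.297, 0.002, 0, 1], [-0.34, 0.216, 0.002, 0, 1], [-0.384, 0.121, 0.002, 0, 1], [0, 0, 0, 0, 1]]])

```text
time_s: 14.85
position: [0.5183, 0.201, 0.1839]
tcp_rot: [[-0.894, 0.449, -0.002], [0.449, 0.894, 0.003], [0.003, 0.001, -1.0]]
force: [0.3, 7.5, 7.3]
opening: 0.198
```

```bash
python3 - <<'E'
from orb import orb
orb((.5139,.1556),.0463,84,174,6)
E
```

```text
[[-0.403, -0.011], [-0.386, -0.114], [-0.344, -0.211], [-0.277, -0.292], [-0.192, -0.354], [-0.094, -0.392]] [0.4679 0.1604]
```

send_rows(plan=[[[-0.403, 0.03, 0.02, 0, 1], [-0.386, -0.114, 0.002, 0, 1], [-0.344, -0.211, 0.002, 0, 1], [-0.277, -0.292, 0.002, 0, 1], [-0.192, -0.354, 0.002, 0, 1], [-0.094, -0.392, 0.002, 0, 1], [0, 0, 0, 0, 1]]])

```text
time_s: 15.55
position: [0.4679, 0.1566, 0.1839]
tcp_rot: [[-0.893, 0.45, -0.004], [0.45, 0.893, -0.002], [0.003, -0.004, -1.0]]
force: [-2.0, -1.8, 3.4]
opening: 0.193
```

```bash
cat > nx.py <<'E'
from rig import bot
import numpy as np,sys
from orb import orb
s=bot.read_state();p=s['position'];a=np.degrees(np.arctan2(p[1]-.1556,p[0]-.5139))
print(s['time_s'],p,s['force'],a,np.hypot(p[1]-.1556,p[0]-.5139))
orb((.5139,.1556),.0463,a,a+float(sys.argv[1]),int(sys.argv[2]))
E
python3 nx.py 90 6
```

```text
15.55 [0.46787768 0.15656258 0.18385103] [-1.96051683 -1.75783929  3.41513264] 178.80180107459282 0.04603238620211754
[[0.044, -0.4], [0.146, -0.375], [0.239, -0.325], [0.314, -0.252], [0.369, -0.162], [0.398, -0.061]] [0.5129 0.1093]
```

send_rows(plan=[[[0.044, -0.4, 0.002, 0, 1], [0.146, -0.375, 0.002, 0, 1], [0.239, -0.325, 0.002, 0, 1], [0.314, -0.252, 0.002, 0, 1], [0.369, -0.162, 0.002, 0, 1], [0.398, -0.061, 0.002, 0, 1], [0, 0, 0, 0, 1]]])

```text
time_s: 16.25
position: [0.5169, 0.1097, 0.1844]
tcp_rot: [[-0.893, 0.449, 0.002], [0.449, 0.893, -0.002], [-0.003, -0.001, -1.0]]
force: [1.7, -4.5, 2.4]
opening: 0.195
```

```bash
python3 nx.py 180 12
```

```text
16.25 [0.51694497 0.10972383 0.18436601] [ 1.74122915 -4.47447135  2.42304507] -86.20263757097912 0.045977115516629384
[[0.395, 0.079], [0.361, 0.178], [0.303, 0.266], [0.224, 0.335], [0.129, 0.382], [0.026, 0.402], [-0.079, 0.395], [-0.178, 0.361], [-0.266, 0.303], [-0.335, 0.224], [-0.382, 0.129], [-0.402, 0.026]] [0.5108 0.2018]
```

send_rows(plan=[[[0.395, 0.07, 0.002, 0, 1], [0.361, 0.178, 0.002, 0, 1], [0.303, 0.266, 0.002, 0, 1], [0.224, 0.335, 0.002, 0, 1], [0.129, 0.382, 0.002, 0, 1], [0.026, 0.402, 0.002, 0, 1], [-0.079, 0.395, 0.002, 0, 1], [-0.178, 0.361, 0.002, 0, 1], [-0.266, 0.303, 0.002, 0, 1], [-0.335, 0.224, 0.002, 0, 1], [-0.382, 0.129, 0.002, 0, 1], [-0.402, 0.026, 0.002, 0, 1], [0, 0, 0, 0, 1]]])

```text
time_s: 17.55
position: [0.5056, 0.2017, 0.1849]
tcp_rot: [[-0.895, 0.446, -0.004], [0.446, 0.895, -0.006], [0.0, -0.007, -1.0]]
force: [-0.2, -11.7, 1.5]
opening: 0.2
```

```bash
python3 nx.py 180 12
```

```text
17.55 [0.50558989 0.20168768 0.184896  ] [ -0.18259863 -11.67864952   1.47431715] 100.22123174963932 0.046830888008965475
[[-0.384, -0.123], [-0.339, -0.218], [-0.271, -0.298], [-0.185, -0.358], [-0.086, -0.394], [0.019, -0.402], [0.123, -0.384], [0.218, -0.339], [0.298, -0.271], [0.358, -0.185], [0.394, -0.086], [0.402, 0.019]] [0.5221 0.11  ]
```

send_rows(plan=[[[-0.384, -0.183, 0.002, 0, 1], [-0.339, -0.218, 0.002, 0, 1], [-0.271, -0.298, 0.002, 0, 1], [-0.185, -0.358, 0.002, 0, 1], [-0.086, -0.394, 0.002, 0, 1], [0.019, -0.402, 0.002, 0, 1], [0, 0, 0, 0, 1]]])

```text
time_s: 18.25
position: [0.469, 0.146, 0.1854]
tcp_rot: [[-0.893, 0.45, -0.006], [0.45, 0.893, -0.002], [0.004, -0.005, -1.0]]
force: [-4.4, -1.5, 6.8]
opening: 0.196
```

```bash
python3 nx.py 90 6
```

```text
18.25 [0.46900775 0.14599258 0.18543221] [-4.39877972 -1.48531542  6.79685537] -167.9203164389559 0.0459087851387639
[[0.135, -0.38], [0.229, -0.332], [0.307, -0.261], [0.364, -0.173], [0.396, -0.073], [0.402, 0.032]] [0.5236 0.1103]
```

send_rows(plan=[[[0.135, -0.38, 0.002, 0, 1], [0.229, -0.332, 0.002, 0, 1], [0.307, -0.261, 0.002, 0, 1], [0.364, -0.173, 0.002, 0, 1], [0.396, -0.073, 0.002, 0, 1], [0.402, 0.032, 0.002, 0, 1], [0, 0, 0, 0, 1], [0, 0, 0, 0, 1]]])

```text
time_s: 19.05
position: [0.5285, 0.1121, 0.1862]
tcp_rot: [[-0.894, 0.449, 0.004], [0.449, 0.894, -0.001], [-0.004, 0.001, -1.0]]
force: [2.5, -1.9, 0.8]
opening: 0.201
```

```bash
python3 nx.py 60 6
```

```text
19.05 [0.52849357 0.11210467 0.18616055] [ 2.4886428  -1.93685094  0.81596617] -71.45234985057586 0.045878277123625966
[[0.247, 0.107], [0.224, 0.149], [0.195, 0.185], [0.16, 0.216], [0.12, 0.241], [0.076, 0.258]] [0.5593 0.1464]
```

send_rows(plan=[[[0.247, 0.107, 0.002, 0, 1], [0.224, 0.149, 0.002, 0, 1], [0.195, 0.185, 0.002, 0, 1], [0.16, 0.216, 0.002, 0, 1], [0.12, 0.241, 0.002, 0, 1], [0.03, 0.1, 0, 0, 1], [0, 0, 0, 0, 1], [0, 0, 0, 0, 1], [0, 0, 0, 0, 1]]])

```text
time_s: 19.95
position: [0.5576, 0.1429, 0.1868]
tcp_rot: [[-0.893, 0.449, 0.005], [0.449, 0.893, 0.001], [-0.004, 0.003, -1.0]]
force: [4.9, -0.6, -0.4]
opening: 0.194
```

```bash
python3 nx.py 10 1
```

```text
19.95 [0.55759774 0.1429046  0.18681583] [ 4.92780226 -0.61058753 -0.36507022] -16.20004269313948 0.04550456336660108
[[0.052, 0.264]] [0.5599 0.1506]
```

send_rows(plan=[[[0.04, 0.16, 0, 0, 1], [0, 0, 0, 0, 1], [0, 0, 0, 0, 1], [0, 0, 0, 0, 1]]])

```text
time_s: 20.35
position: [0.5587, 0.1476, 0.1868]
tcp_rot: [[-0.893, 0.449, 0.005], [0.449, 0.893, 0.001], [-0.004, 0.003, -1.0]]
force: [4.9, -1.7, -0.5]
opening: 0.201
```

```bash
python3 nx.py 10 1; python3 - <<'E'
from rig import bot,imaging,mark_of
import cv2
for c in ['side','top']:
    d=imaging.capture(c); cv2.imwrite(f'pics/{c}9.png',cv2.resize(d['img'][120:280,180:380] if c=='side' else d['img'][180:340,130:330],None,fx=4,fy=3.75))
    for t in ['lever_grip','lever_axis','handle','handle_grip','wheel_hub']: print(c,t,[(x['at'],x['conf']) for x in mark_of(c,t)])
s=bot.read_state();print(s['position'],s['force'],s['opening'],s['qvel'])
E
```

```text
20.35 [0.55872281 0.14763324 0.18684707] [ 4.86827514 -1.71329521 -0.50654584] -10.07844503326567 0.045525304515156316
[[0.024, 0.268]] [0.5602 0.1555]
side lever_grip []
side lever_axis [([0.5365, 0.3079, 0.1161], 0.77)]
side handle []
side handle_grip []
side wheel_hub [([0.5127, 0.1558, 0.1641], 0.89)]
top lever_grip [([0.6049, 0.2883, 0.1125], 0.78), ([0.5369, 0.3019, 0.1112], 0.28)]
top lever_axis [([0.5382, 0.3028, 0.112], 0.84)]
top handle []
top handle_grip []
top wheel_hub [([0.5126, 0.1541, 0.1647], 0.48), ([0.5231, 0.2188, -0.0019], 0.34)]
[0.55871181 0.14763195 0.18682112] [ 4.94846498 -1.49752639 -0.22278989] 0.19529042759405618 [ 0.00526055 -0.05353291 -0.00032156 -0.01503831 -0.05234928  0.02328018]
```

View pics/side9.png

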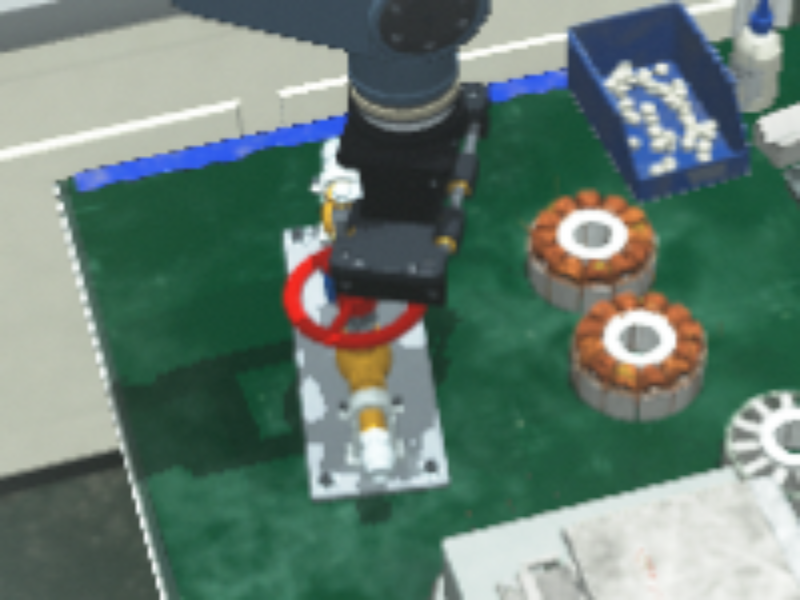

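View pics/top9.png

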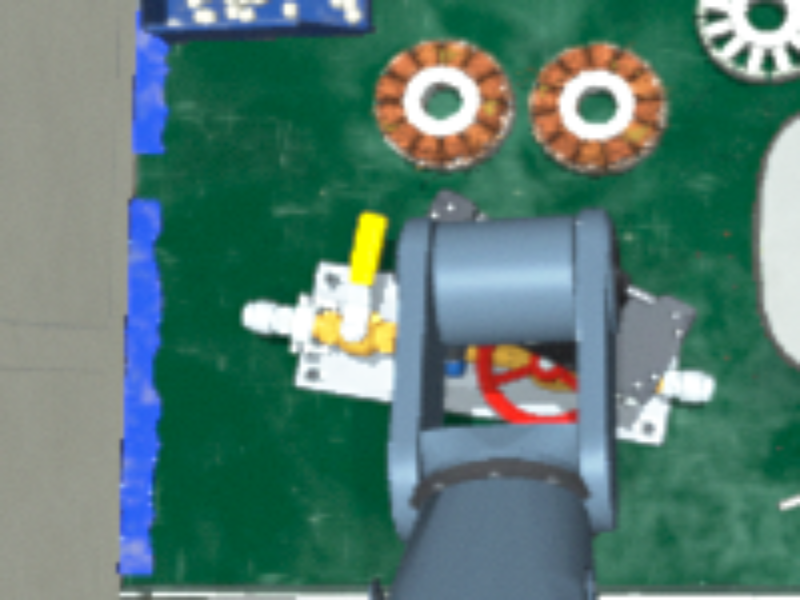

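Lever across the pipe at (368,248) in the top crop; wheel held at the same angle as at its stop, two turns later. Handing in.

```bash
python3 -c "
from rig import bot
print(bot.hand_in())"
```

```text
the job is handed in; nothing more can be done
None
```

I shut the air off, wound the wheel to its stop, backed it off two full turns, and handed the job in at about 20.5 s with the gripper closed on the handle. No verdict was reported.

- **Lever:** I pushed it with closed fingers until it stood firm at its stop under about 13 N. The last top picture still shows it square across the pipe.
- **Wheel to its stop:** it closed after about 0.96 turn, where resistance rose to about 37 N. With the push relaxed, the handle's unloaded stop angle read about -9.9° around the hub.
- **Back-off:** two turns later the handle reads -10.1°, so the setting is within about 1° of two turns by the tool position. That is inside the 11° tolerance.
- **Grip:** the opening reads 0.20, about 17 mm on the 18 mm sleeve. The grasp point is about 6 mm above mid-grip by calculation. The force on the tool from outside was about 5 N, pointing outward from the wheel.
- **Bystanders:** in the pictures the two stators and the part of the bare core in view look unmoved. I did not re-check the rotor bell, screwdriver or hex key, but the arm never went near them.

One check is missing: the cameras could not find the handle once it was gripped. The wheel angle and the turn count therefore rest on the tool position and force readings alone.

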